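Hold a glass cell in the light path of a photometer head

TASK

Push the photometer head along its base plate until it sits snug and square against all three stop pins. Then take the cell with the blue stopper out of the stand, gripping it by its frosted sides only and never touching its clear windows, and hold it upright in the middle of the light path, halfway between lamp and detector with its windows facing them and touching nothing of the head. Finish while still holding it there, head still against its pins; leave the white-stoppered cell and everything else alone.

Things in the scene. Friction and masses are not known exactly. Their poses are not given: they have to be found in the camera images.
- base_plate: fixed aluminium plate 140 (x) x 210 (y) x 6 mm; origin centre of underside. Three brass stop pins, 12 mm dia, 20 mm tall: two at (x 58, y -40) and (58, 36) mm meet the head's +x side, one at (24, 96) mm meets its +y end. Seated against all three, the head's origin is at (x 24, y 18, z 6) mm in this frame, axes agreeing
- photometer_head: loose U-shaped head, 0.4 kg, slides on the plate at under 12 N, starts 25-55 mm short of the pins, a little askew; origin centre of underside, z up. Grey base 56 (x) x 144 (y) x 24 mm high; a 30 mm long (y) housing on each end, flush with the base's ends and sides, 76 mm high: blue lamp at +y, black detector at -y. Lens rings jut 4 mm inward, leaving 76 mm between
- beam_mid (a point): middle of the light path, fixed to the photometer head on its centre line 56 mm above its underside, halfway between lamp and detector; the light (drawn as a faint amber line) runs along this frame's y axis; z up
- cell_stand: fixed white block 56 (x) x 140 (y) x 15 mm high on the table; origin centre of underside. Two pockets 10 mm deep at y = -37 and +37 mm, each with a cell lying along the stand's y; which cell is in which pocket varies. About 2 to 3 mm of play round a cell
- sample_cell: glass cell with BLUE stopper, about 80 g: 20 (x) x 40 (y) x 64 mm high with stopper (top 6 mm); origin centre of underside, z up; stands upright, underside 5 mm above the table. The two broad sides (+x, -x, 20 mm apart) are frosted, whitish, and may be gripped; the two narrow ends (+y, -y) are clear windows not to be touched
- sample_cell_mid (a point): middle of the blue-stoppered cell's windows, on the cell's axis 28 mm above its underside; axes as the cell's
- sample_cell_window_lo: clear window of the blue-stoppered cell, a plate 16 mm (x) by 2 mm (y) by 54 mm high at the cell's -y end; origin at the plate's middle. The fingers must not touch it
- sample_cell_window_hi: clear window of the blue-stoppered cell, a plate 16 mm (x) by 2 mm (y) by 54 mm high at the cell's +y end; origin at the plate's middle. The fingers must not touch it
- blank_cell: glass cell with a WHITE stopper, otherwise the same, in the other pocket of the stand; stays there. Origin at the centre of its underside
- small_flask: bystander: small empty conical glass flask, 57x57x76 mm, origin at the centre of its underside; leave alone
- empty_beaker: bystander: small empty glass beaker, 56x61x67 mm, origin at the centre of its underside; leave alone
- keypad_meter: bystander: black hand-held meter lying flat, 112x42x18 mm, origin at the centre of its underside; leave alone
Not all that is in view belongs to the job. Of the things like the photometer_head, leave any that is purple or red; of the rest the larger one is meant.

How it is judged:
By the outcome, as a careful person would: the job done as asked, in the order asked, and still so for the second after the job is handed in, while the arm keeps its last pose, push and grip.
It also fails if it takes over 72 s, if anything falls off the work surface, if the arm or the gripper's body presses on something with over 40 N, if the wrist force passes 120 N, or if a joint passes its speed limit or range.

ROBOT

A 6-joint arm with a two-finger parallel gripper is mounted at the origin on the work surface; the furniture and walls round the work are solid. World frame = base frame: x ahead of the robot, y to its left, z up, the work surface at z = 0. Lengths are in m, angles in rad, forces in N, time in s.
With the tool pointing down it reaches from about 0.25 to 0.775 m from the base axis. Payload 8.9 kg.
Tool frame: the origin (TCP) lies on the centre line of the jaws, within the pads' length; the fingertips stand 8 mm ahead of it and the grasp point (between the pads) lies 11 mm behind it (bot.finger_overhang is the z of the fingertips in the tool frame, in m); z points along the fingers, y is the line along which they close (so a half turn about z gives the same grasp; the last joint's range is limited). The gripper opens to 85 mm and grips with 20 to 120 N. Pads are 22 mm wide; open, the fingers measure 114 mm over their backs; the gripper's body (76 mm by 85 mm) begins 54 mm behind the grasp point. The pads swing forward as they close: fully open they stand 13 mm farther back than shut.
Start: joints at [1.031, 0.291, -0.153, 1.127, 0, 1.431], TCP at [0.205, 0.483, 0.239] pointing down, gripper open.
Joint ranges: [-2.52, 2.52], [-0.91, 1.74], [-1.3, 1.37], [-1.96, 2.02], [-1.52, 1.47], [-3.14, 3.14]. Speed limits (rad/s): [2.22, 2.22, 2.79, 3.14, 3.14, 3.14].

INTERFACE

Orientations are given as a rotation vector (axis times angle).
In Python, from plant import bot, cams gives the robot as it stands.
- The arm moves only by the tool step_arm, never from a script. Its argument "plan" is a list of rows, each a list of 5 numbers: the shift along the world's x, y, z in units of 12 cm (1.0 is 12 cm), then the turn about the world's z in units of 0.5 rad (1.0 is 0.5 rad), then the closure, from -1 (fully open) to 1 (shut). A call has 1 to 5 rows; each row is the pose to reach, as a shift and turn from the pose commanded when the call began; what a row does not reach only later rows make up. A row lasts 1/8 s, in which the tool goes at most 62.5 mm and 10.7 degrees, less where a joint would pass 70% of its speed; a pose out of reach is approached as far as the arm can. A call with a number of a shift or a turn outside -1 to 1 is refused whole. A call with a gripper value outside its range is refused whole. The fingers move at their own pace and stop on an object; "force" is the grip in N (left out, the last holds). Time passes only in rows, so rows that repeat a pose let the fingers close. It gives the time, the measured TCP pose, the force, the opening and the grip force at its end, in the units of the state.
- bot.sense(): the state, without advancing time (a new reading comes with each control period).
- cams.get_image(name): name is "scene" or "side" or "wrist"; returns the picture (480x640x3 uint8, red, green, blue); there is no depth.
- cams.camera_params(name): a dict with "K" (3x3 intrinsics, pixels), "extrinsics" (4x4, takes a point from camera to world coordinates); the wrist camera has in their place "T_tool_cam" (4x4, takes a point from camera to tool coordinates, whose origin is the TCP and whose axes are the flange's). Camera axes: x right, y up, looking along -z (the intrinsics and any distortion apply to the point x, -y, -z); pixel columns grow to the right and rows downward; lengths in m; the calibration is good to about 2 mm. A picture is of the moment at which its call begins: read the wrist's pose just before it. camera_params takes no time and is no camera call.
- bot.finish_job(): hands the job in; it is judged then, once.
The state is a dict: "time": time; "qpos": joint angles; "joint_velocities": joint speeds; "effort": joint torques, N m; "tool_pos": TCP position; "eef_rot": TCP orientation; "contact_force": force on the tool from outside, world axes, zero at the start; "moment": the same for the moment, N m; "gripper_width": finger opening in m; "gripper_force": force on a finger pad.
Only numpy, scipy, OpenCV 4.12 (cv2) and the standard library are available. Lean on these libraries where they do the work, as an engineer would, in place of code of your own. Each camera call takes 0.05 s, during which the arm holds its last target. There are 200 camera calls.

## Working session

There is one attempt and no reset: what is moved stays moved. The work goes in short steps, Python scripts to look and compute and a tool call to move; the robot and the scene stay as the last step left them, time stands still between calls to the robot, and variables do not carry over. Pictures are saved under pics/ and viewed, at most 10 in all, crops included, and the job is handed in when it is done.

Besides the shell and the picture viewer there is one more tool, called after "Emit:" as name(argument=value, ...) on one line, values as JSON. step_arm: Moves the arm, as the interface text tells. Its arguments: {"type":"object","properties":{"plan":{"type":"array"},"force":{"type":"number"}},"required":["plan"]}

```bash
mkdir -p pics; ls; cat > h.py <<'E'
import numpy as np, cv2
from plant import bot, cams
from scipy.spatial.transform import Rotation as R
def cam(name, st=None):
    p=cams.camera_params(name); K=np.array(p["K"])
    if name=="wrist":
        st=st or bot.sense(); T=np.eye(4); T[:3,:3]=R.from_rotvec(st["eef_rot"]).as_matrix(); T[:3,3]=st["tool_pos"]
        E=T@np.array(p["T_tool_cam"])
    else: E=np.array(p["extrinsics"])
    return K,E,p
def ray(c,uv):
    K,E,p=c; d=p.get("distortion",p.get("dist"))
    n=cv2.undistortPoints(np.array([[uv]],float),K,None if d is None else np.array(d,float))[0,0]
    return E[:3,3],E[:3,:3]@np.array([n[0],-n[1],-1])
def onz(c,uv,z):
    o,d=ray(c,uv); return o+d*(z-o[2])/d[2]
def proj(c,P):
    K,E,p=c; q=(np.linalg.inv(E)@np.append(P,1))[:3]; d=p.get("distortion",p.get("dist"))
    return cv2.projectPoints(np.array([[q[0],-q[1],-q[2]]]),np.zeros(3),np.zeros(3),K,None if d is None else np.array(d,float))[0][0,0]
def shot(name,fn):
    im=cams.get_image(name); cv2.imwrite("pics/"+fn,im[:,:,::-1]); return im
E
python3 - <<'E'
from h import *
for n in("scene","side","wrist"):
    print(n,cams.camera_params(n)); shot(n,n+"0.png")
print(bot.sense())
E
```

```text
pics
scene {'K': array([[579.22298174,   0.        , 329.45206457],
       [  0.        , 579.22298174, 238.62998782],
       [  0.        ,   0.        ,   1.        ]]), 'extrinsics': array([[ 8.81185980e-01,  3.51957652e-01, -3.15653417e-01,
         2.78374030e-02],
       [-4.72769585e-01,  6.56618267e-01, -5.87657529e-01,
        -9.33087342e-01],
       [ 4.33236098e-04,  6.67066910e-01,  7.44997684e-01,
         1.30757930e+00],
       [ 0.00000000e+00,  0.00000000e+00,  0.00000000e+00,
         1.00000000e+00]])}
side {'K': array([[589.35103497,   0.        , 322.82037917],
       [  0.        , 589.35103497, 241.55983814],
       [  0.        ,   0.        ,   1.        ]]), 'extrinsics': array([[-0.98079247,  0.05658434, -0.18666639,  0.25068117],
       [-0.19362756, -0.39797531,  0.89672963,  1.43466175],
       [-0.02354776,  0.91564942,  0.40128747,  0.69163982],
       [ 0.        ,  0.        ,  0.        ,  1.        ]])}
wrist {'K': array([[362.55397122,   0.        , 316.97431651],
       [  0.        , 362.55397122, 246.44458651],
       [  0.        ,   0.      
[... 393 characters left out ...]
qpos': array([ 1.03071365e+00,  2.91113657e-01, -1.53929759e-01,  1.12669682e+00,
       -1.62594159e-05,  1.43146471e+00]), 'joint_velocities': array([ 1.03333592e-04, -3.74628313e-04,  2.57303311e-03, -4.64115756e-04,
       -2.54935304e-04,  5.44681437e-05]), 'effort': array([ 9.17814250e-04, -5.37369311e+01,  3.31520963e+01,  1.14106113e-02,
       -2.22639487e-04,  1.03030587e-05]), 'tool_pos': array([0.20466245, 0.48312638, 0.23889222]), 'eef_rot': array([-6.25234681e-01, -3.07844185e+00,  1.40632818e-03]), 'contact_force': array([-0.98089497,  0.45652122,  0.00178279]), 'moment': array([-0.01849921,  0.04901054, -0.01592294]), 'gripper_force': 0.0, 'gripper_width': 0.0854432274721954}
```

View pics/scene0.png

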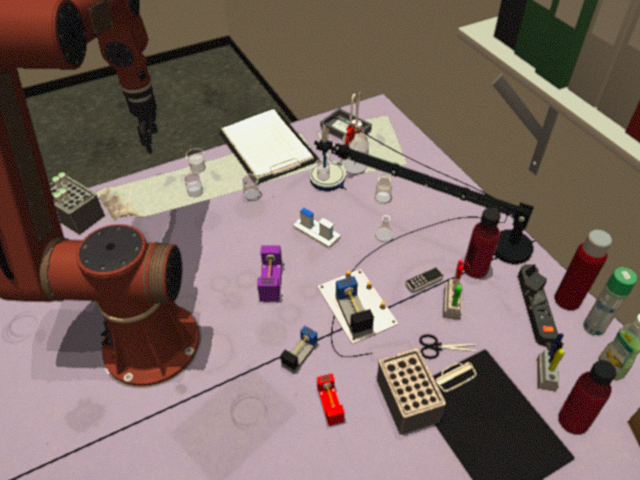

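View pics/side0.png

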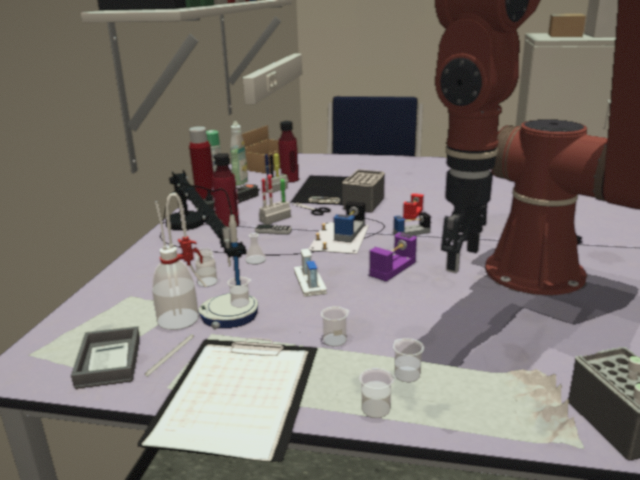

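Scene shows plate with the blue/black head about (352,305), pins near (348,275), (370,287), (383,307); stand at (317,230) with the blue stopper at (307,214). Purple, red and the small blue heads are decoys. Next: zoom in.

```bash
python3 - <<'E'
from h import *
s=cv2.imread("pics/scene0.png"); d=cv2.imread("pics/side0.png")
a=cv2.resize(s[195:345,280:410],None,fx=4,fy=4,interpolation=cv2.INTER_CUBIC)[:600,:520]
b=cv2.resize(d[190:300,280:380],None,fx=2.8,fy=2.8,interpolation=cv2.INTER_CUBIC)
o=np.zeros((600,800,3),np.uint8); o[:,:520]=a; o[:b.shape[0],520:800]=b[:600]; cv2.imwrite("pics/crop0.png",o)
c=cam("scene")
for n,uv,z in[("bluestop",(307,212),.066),("whitestop",(326,224),.066),("pinA",(348,273),.026),("pinB",(370,287),.026),("pinC",(383,306),.026),("plateL",(319,291),.006),("plateT",(355,268),.006),("plateR",(397,321),.006),("plateB",(358,341),.006)]: print(n,onz(c,uv,z).round(3))
E
```

```text
bluestop [0.545 0.173 0.066]
whitestop [0.572 0.102 0.066]
pinA [ 0.555 -0.062  0.026]
pinB [ 0.585 -0.133  0.026]
pinC [ 0.583 -0.205  0.026]
plateL [ 0.461 -0.065  0.006]
plateT [ 0.591 -0.041  0.006]
plateR [ 0.599 -0.252  0.006]
plateB [ 0.476 -0.257  0.006]
```

View pics/crop0.png

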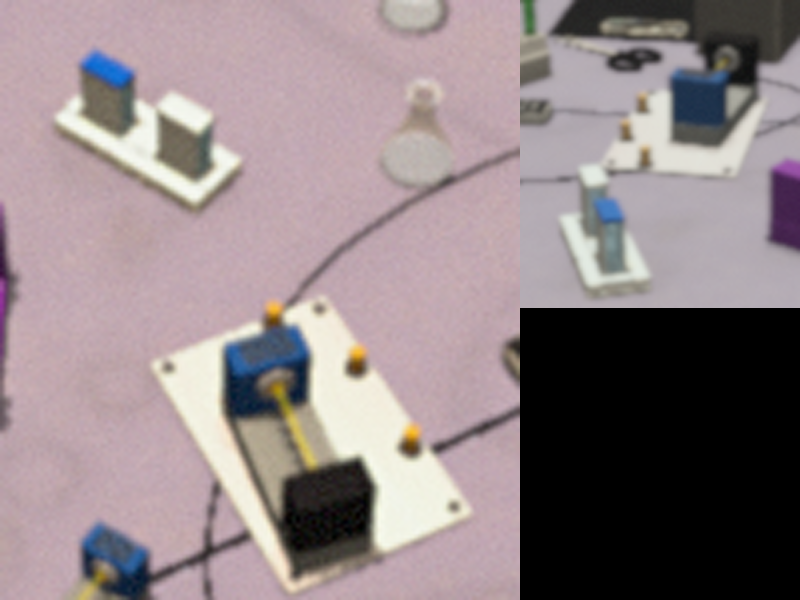

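```bash
cat >> h.py <<'E'
def fit2(L,W):
    L=np.array(L,float);W=np.array(W,float)[:,:2]; l=L-L.mean(0);w=W-W.mean(0)
    t=np.arctan2((l[:,0]*w[:,1]-l[:,1]*w[:,0]).sum(),(l*w).sum()); Rm=np.array([[np.cos(t),-np.sin(t)],[np.sin(t),np.cos(t)]])
    o=W.mean(0)-Rm@L.mean(0); return o,t,np.linalg.norm(W-(L@Rm.T+o),axis=1)
E
python3 - <<'E'
from h import *
c=cam("scene")
P=lambda x,y,z:onz(c,(280+x/4,195+y/4),z)
L=[(.024,.096),(.058,.036),(.058,-.040),(-.07,.105),(.07,.105),(.07,-.105),(-.07,-.105)]
W=[P(273,305,.026),P(357,350,.026),P(411,430,.026),P(150,365,.006),P(325,297,.006),P(470,513,.006),P(292,592,.006)]
print(fit2(L,W))
# head top corners z=.082: lamp far/near
for n,x,y in[("lampBL",228,350),("lampTR",305,327),("detL",284,484),("detR",366,460),("detR2",374,487),("detL2",288,510),("lampR2",309,357),("lampL2",226,376)]: print(n,P(x,y,.082).round(3))
print(P(110,63,.069),P(187,108,.069))
for x,y in[(55,125),(195,205),(242,158)]: print(P(x,y,.015).round(3))
E
```

```text
(array([ 0.53170859, -0.15362939]), np.float64(-0.02837406547802023), array([0.00210935, 0.00056124, 0.00086111, 0.00209026, 0.00336317,
       0.00301059, 0.00252885]))
lampBL [ 0.491 -0.114  0.082]
lampTR [ 0.546 -0.121  0.082]
detL [ 0.471 -0.224  0.082]
detR [ 0.526 -0.233  0.082]
detR2 [ 0.52  -0.253  0.082]
detL2 [ 0.463 -0.243  0.082]
lampR2 [ 0.535 -0.144  0.082]
lampL2 [ 0.479 -0.132  0.082]
[0.54765443 0.17392896 0.069     ] [0.5766939  0.10561808 0.069     ]
[0.503 0.183 0.015]
[0.559 0.061 0.015]
[0.613 0.085 0.015]
```

Emit:
step_arm(plan=[[0.5, -0.5, 0.1, -0.3, 1], [1, -1, 0.1, -0.6, 1], [1, -1, 0.1, -0.8, 1], [1, -1, 0.1, -0.8, 1]], force=40)

```text
time: 0.65
tool_pos: [0.3266, 0.3615, 0.2513]
eef_rot: [1.232, 2.89, -0.0]
contact_force: [0.3, 0.4, 0.2]
gripper_width: 0.0122
gripper_force: 0.0
```

Emit:
step_arm(plan=[[0.5, -0.5, 0.1, -0.3, 1], [1, -1, 0.1, -0.6, 1], [1, -1, 0.1, -0.75, 1], [1, -1, 0.1, -0.75, 1]])

```text
time: 1.15
tool_pos: [0.4462, 0.2422, 0.263]
eef_rot: [-1.746, -2.612, 0.0]
contact_force: [-1.0, 0.4, -0.6]
gripper_width: -0.0001
gripper_force: 0.0
```

Emit:
step_arm(plan=[[0.3, -0.5, 0.1, 0, 1], [0.6, -1, 0.1, 0, 1], [0.6, -1, 0.1, 0, 1], [0.6, -1, 0.1, 0, 1]])

```text
time: 1.65
tool_pos: [0.5164, 0.124, 0.275]
eef_rot: [-1.742, -2.613, 0.0]
contact_force: [-0.9, 0.1, 0.3]
gripper_width: 0.0001
gripper_force: 0.0
```

```bash
python3 - <<'E'
from h import *
st=bot.sense(); print(st["time"],st["tool_pos"],R.from_rotvec(st["eef_rot"]).as_matrix().round(3),st["qpos"])
shot("wrist","w1.png")
E
```

```text
1.65 [0.51644193 0.12395735 0.27498341] [[-0.385  0.923 -0.001]
 [ 0.923  0.385  0.   ]
 [ 0.001 -0.001 -1.   ]] [ 9.75371273e-02  2.86295746e-01 -6.52092838e-02  1.22021625e+00
  5.56187055e-04  1.27316204e+00]
```

View pics/w1.png

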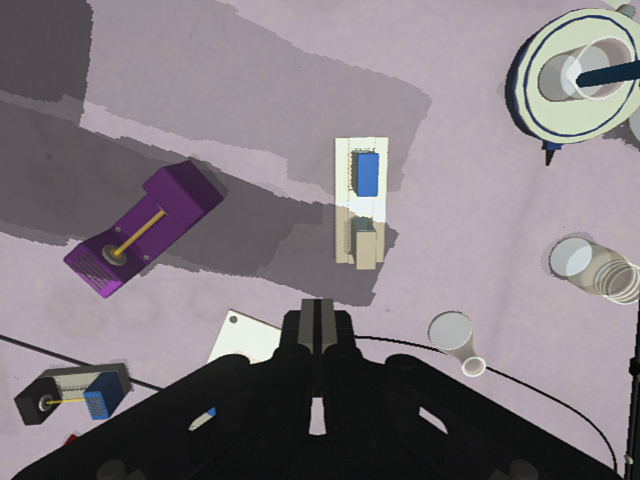

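Wrist view shows the stand (336–388, 138–263), blue stopper at (367,174) on the upper (world +y) end, white one at (366,250).

```bash
python3 - <<'E'
from h import *
im=cv2.imread("pics/w1.png"); c=cam("wrist"); hsv=cv2.cvtColor(im,cv2.COLOR_BGR2HSV)
m=cv2.inRange(hsv,(100,120,80),(125,255,255)); m[:100]=0; m[220:]=0; m[:,:330]=0; m[:,400:]=0
q=cv2.boxPoints(cv2.minAreaRect(cv2.findNonZero(m)));print(q)
W=np.array([onz(c,p,.069)[:2] for p in q]); print(W.round(4),W.mean(0))
S=[onz(c,p,.015)[:2] for p in[(335,137),(388.5,138),(388,264),(336,263)]]
print(fit2([(-.028,.07),(.028,.07),(.028,-.07),(-.028,-.07)],S))
o,t,_=fit2([(-.028,.07),(.028,.07),(.028,-.07),(-.028,-.07)],S)
print(o+.037*np.array([-np.sin(t),np.cos(t)]))
E
```

```text
[[357. 153.]
 [378. 153.]
 [378. 195.]
 [357. 195.]]
[[0.5271 0.1934]
 [0.5447 0.2008]
 [0.5614 0.1661]
 [0.5431 0.1585]] [0.54406263 0.17971487]
(array([0.56124363, 0.14536817]), np.float64(0.42766863296969587), array([0.00155071, 0.00145839, 0.00322054, 0.0021519 ]))
[0.54589786 0.17903577]
```

Emit:
step_arm(plan=[[-0.3, -0.5, 0, -0.3, 1], [-0.6, -1, 0, -0.6, 1], [-0.6, -1, 0, -0.85, 1], [-0.6, -1, 0, -0.85, 1]])

```text
time: 2.2
tool_pos: [0.444, 0.0044, 0.2756]
eef_rot: [-2.253, -2.189, -0.001]
contact_force: [-0.1, 0.6, 0.1]
gripper_width: -0.0
gripper_force: 0.0
```

Emit:
step_arm(plan=[[0, -0.5, 0, 0, 1], [0, -1, 0, 0, 1], [0, -1, 0, 0, 1]])

```text
time: 2.58
tool_pos: [0.4455, -0.1182, 0.2751]
eef_rot: [2.254, 2.188, -0.0]
contact_force: [-0.6, 0.4, -0.1]
gripper_width: 0.0
gripper_force: 0.0
```

Emit:
step_arm(plan=[[0.2, -0.5, 0, 0, 1], [0.3, -1, 0, 0, 1], [0.3, -1, 0, 0, 1]])

```text
time: 2.95
tool_pos: [0.4824, -0.2377, 0.2743]
eef_rot: [-2.253, -2.189, 0.0]
contact_force: [-0.1, 0.1, -0.7]
gripper_width: -0.0002
gripper_force: 0.0
```

Emit:
step_arm(plan=[[0, -0.5, 0, 0, 1], [0, -0.8, 0, 0, 1], [0, -0.8, 0, 0, 1]])

```text
time: 3.32
tool_pos: [0.4818, -0.3321, 0.2747]
eef_rot: [-2.252, -2.189, -0.001]
contact_force: [-0.1, -0.2, 0.1]
gripper_width: -0.0001
gripper_force: 0.0
```

```bash
python3 - <<'E'
from h import *
st=bot.sense(); print(st["time"],st["tool_pos"],R.from_rotvec(st["eef_rot"]).as_matrix().round(3),st["qpos"])
shot("wrist","w2.png")
E
```

```text
3.325 [ 0.48176191 -0.33208136  0.27465506] [[ 0.028  1.    -0.   ]
 [ 1.    -0.028  0.001]
 [ 0.001 -0.    -1.   ]] [-7.28646583e-01  3.93136228e-01  8.80029184e-02  1.26651083e+00
  4.05688166e-04  8.70302389e-01]
```

View pics/w2.png

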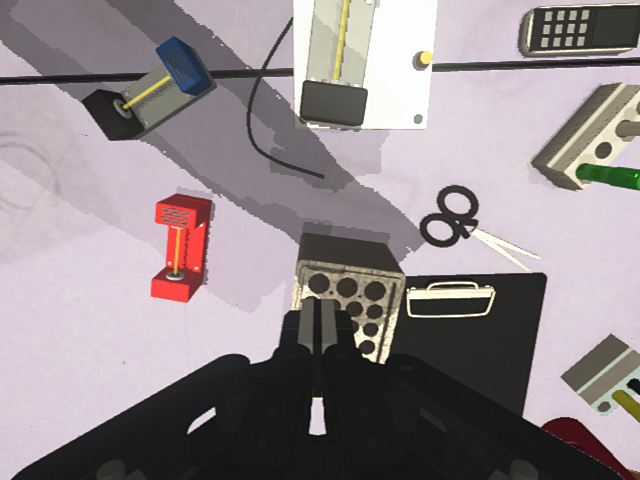

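Wrist view shows the head's detector (302–368, 82–125), plate corner (430,128), pin at (425,60) cut by the top edge, and a test-tube rack below at (350,270). I'll move 10 cm toward +y.

Emit:
step_arm(plan=[[0, 0.5, 0, 0, 1], [0, 1, 0.1, 0, 1], [0, 1, 0.2, 0, 1], [0, 1, 0.2, 0, 1]])

```text
time: 3.88
tool_pos: [0.4817, -0.211, 0.3005]
eef_rot: [2.249, 2.19, 0.001]
contact_force: [-0.6, -0.3, 0.1]
gripper_width: 0.0001
gripper_force: 0.0
```

```bash
python3 - <<'E'
from h import *
st=bot.sense(); print(st["time"],st["tool_pos"])
shot("wrist","w3.png")
im=cv2.imread("pics/w3.png")
cv2.imwrite("pics/w3c.png",cv2.resize(im[0:280,220:530],(800,723),interpolation=cv2.INTER_CUBIC)[:600])
c=cam("scene")
print("rack top", [onz(c,p,.07).round(3) for p in[(378,362),(425,348),(445,395)]], "bottom",[onz(c,p,0).round(3) for p in[(405,431),(443,410)]])
E
```

```text
3.875 [ 0.48166473 -0.21102221  0.3004536 ]
rack top [array([ 0.467, -0.364,  0.07 ]), array([ 0.589, -0.385,  0.07 ]), array([ 0.558, -0.51 ,  0.07 ])] bottom [array([ 0.452, -0.516,  0.   ]), array([ 0.561, -0.516,  0.   ])]
```

View pics/w3c.png

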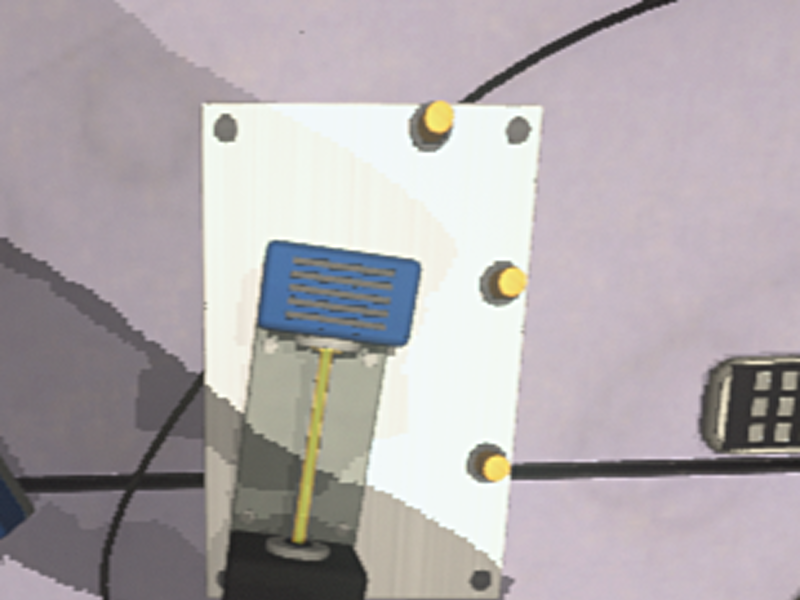

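Crop shows pin tops at (438,117), (511,282), (495,466), plate upper corners (203,104), (542,106), lamp top corners (270,241)–(408,346).

```bash
python3 - <<'E'
from h import *
c=cam("wrist"); P=lambda x,y,z:onz(c,(220+x*.3875,y*.3875),z)
L=[(.024,.096),(.058,.036),(.058,-.040),(-.07,.105),(.07,.105)]
W=[P(438,117,.026),P(511,282,.026),P(495,466,.026),P(203,104,.006),P(542,106,.006)]
o,t,e=fit2(L,W); print("plate",o,t,e)
Rm=np.array([[np.cos(t),-np.sin(t)],[np.sin(t),np.cos(t)]]); print("seated",o+Rm@[.024,.018])
Lh=[(-.028,.072),(.028,.072),(.028,.042),(-.028,.042)]
Wh=[P(270,241,.082),P(420,261,.082),P(408,346,.082),P(258,329,.082)]
o2,t2,e2=fit2(Lh,Wh); print("head",o2,t2,e2, "in plate",Rm.T@(o2-o),t2-t)
R2=np.array([[np.cos(t2),-np.sin(t2)],[np.sin(t2),np.cos(t2)]])
print("det end",o2+R2@[0,-.072],"-x side mid",o2+R2@[-.028,0])
E
```

```text
plate [ 0.53213714 -0.14934267] -0.03305499170183216 [0.00018759 0.00035835 0.00157419 0.00179739 0.000994  ]
seated [ 0.55671892 -0.13214568]
head [ 0.50750543 -0.17650361] -0.14339896697470964 [0.00158642 0.0016316  0.00117148 0.00088026] in plate [-0.02372062 -0.02796015] -0.11034397527287748
det end [ 0.49721605 -0.2477646 ] -x side mid [ 0.47979282 -0.17250218]
```

Emit:
step_arm(plan=[[0.17, -0.62, 0, 0, 1], [0.17, -0.62, 0, 0, 1], [0.17, -0.62, -0.5, 0, 1], [0.17, -0.62, -1, 0, 1]])

```text
time: 4.42
tool_pos: [0.5011, -0.2876, 0.1775]
eef_rot: [2.256, 2.186, 0.001]
contact_force: [-0.3, -0.6, 0.4]
gripper_width: -0.0003
gripper_force: 0.0
```

Emit:
step_arm(plan=[[0, 0, -0.4, 0, 1], [0, 0, -0.8, 0, 1], [0, 0, -1, 0, 1], [0, 0, -1, 0, 1]])

```text
time: 4.92
tool_pos: [0.4995, -0.286, 0.0571]
eef_rot: [-2.252, -2.184, 0.001]
contact_force: [-0.4, 0.3, 0.5]
gripper_width: -0.0001
gripper_force: 0.0
```

Emit:
step_arm(plan=[[0, 0, -0.15, 0, 1], [0, 0, -0.25, 0, 1], [0, 0, -0.25, 0, 1]])

```text
time: 5.3
tool_pos: [0.501, -0.2869, 0.0292]
eef_rot: [-2.254, -2.187, 0.0]
contact_force: [-0.2, -0.7, -0.2]
gripper_width: 0.0003
gripper_force: 0.0
```

Emit:
step_arm(plan=[[0, 0.03, 0, 0, 1], [0, 0.06, 0, 0, 1], [0, 0.09, 0, 0, 1], [0, 0.12, 0, 0, 1], [0, 0.15, 0, 0, 1]])

```text
time: 5.92
tool_pos: [0.5012, -0.2687, 0.0294]
eef_rot: [2.254, 2.188, 0.0]
contact_force: [0.0, -0.8, 0.2]
gripper_width: 0.0003
gripper_force: 0.0
```

Emit:
step_arm(plan=[[0, 0.03, 0, 0, 1], [0, 0.06, 0, 0, 1], [0, 0.09, 0, 0, 1], [0, 0.12, 0, 0, 1], [0, 0.15, 0, 0, 1]])

```text
time: 6.55
tool_pos: [0.5014, -0.2511, 0.0295]
eef_rot: [2.254, 2.187, -0.0]
contact_force: [-0.2, -3.6, 1.5]
gripper_width: -0.0
gripper_force: 0.0
```

Emit:
step_arm(plan=[[0, 0.04, 0, 0, 1], [0, 0.08, 0, 0, 1], [0, 0.12, 0, 0, 1], [0, 0.16, 0, 0, 1], [0, 0.2, 0, 0, 1]])

```text
time: 7.18
tool_pos: [0.5013, -0.2268, 0.0294]
eef_rot: [2.254, 2.188, 0.0]
contact_force: [0.3, -3.4, 3.4]
gripper_width: -0.0003
gripper_force: 0.0
```

```bash
python3 - <<'E'
from h import *
st=bot.sense(); print(st["time"],st["tool_pos"])
shot("wrist","w4.png"); im=cv2.imread("pics/w4.png")
cv2.imwrite("pics/w4s.png",cv2.resize(im[100:400,120:520],None,fx=2,fy=2))
E
```

```text
7.175 [ 0.50132092 -0.22679531  0.02940239]
```

View pics/w4.png

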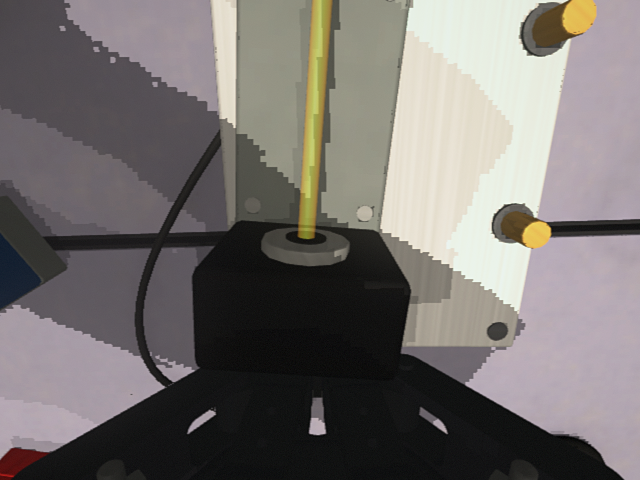

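Head is now square to the plate, about 12 mm short in y. Before moving round to its −x side, I check the small decoy's position.

```bash
python3 - <<'E'
from h import *
T=np.eye(4); p=cams.camera_params("wrist")
st=dict(eef_rot=R.from_matrix([[.028,1,0],[1,-.028,0],[0,0,-1]]).as_rotvec(),tool_pos=np.array([.48176,-.33208,.27466]))
c=cam("wrist",st)
for uv,z in[((216,82),0),((216,68),.04),((205,60),.05),((83,95),.05),((125,140),0)]: print(uv,z,onz(c,uv,z).round(3))
c=cam("wrist")
print("det top",[onz(c,p,.082).round(4) for p in[(230,222),(378,231),(410,285),(196,268)]], "base L", [onz(c,p,.03).round(4) for p in[(236,10),(236,215),(407,10),(381,228)]],"decoy",onz(c,(66,265),.0).round(3),onz(c,(66,265),.04).round(3))
E
```

```text
(216, 82) 0 [ 0.381 -0.203  0.   ]
(216, 68) 0.04 [ 0.392 -0.196  0.04 ]
(205, 60) 0.05 [ 0.386 -0.191  0.05 ]
(83, 95) 0.05 [ 0.27  -0.217  0.05 ]
(125, 140) 0 [ 0.276 -0.258  0.   ]
det top [array([ 0.4828, -0.1666,  0.082 ]), array([ 0.5172, -0.1698,  0.082 ]), array([ 0.5253, -0.1838,  0.082 ]), array([ 0.4734, -0.1778,  0.082 ])] base L [array([ 0.4787, -0.1095,  0.03  ]), array([ 0.4721, -0.1765,  0.03  ]), array([ 0.5335, -0.1111,  0.03  ]), array([ 0.5269, -0.1832,  0.03  ])] decoy [ 0.381 -0.205  0.   ] [ 0.411 -0.191  0.04 ]
```

Emit:
step_arm(plan=[[0, -0.25, 0, 0, 1], [-0.25, -0.25, 0, 0, 1], [-0.5, -0.25, 0, 0, 1], [-0.5, -0.25, 0, 0, 1]])

```text
time: 7.72
tool_pos: [0.4386, -0.2553, 0.0286]
eef_rot: [-2.252, -2.184, -0.0]
contact_force: [-0.1, 0.6, 0.3]
gripper_width: 0.0001
gripper_force: 0.0
```

Emit:
step_arm(plan=[[0, 0.4, 0, 0, 1], [0, 0.78, 0, 0, 1], [0, 0.78, 0, 0, 1], [0.04, 0.78, 0, 0, 1], [0.08, 0.78, 0, 0, 1]])

```text
time: 8.35
tool_pos: [0.4518, -0.1643, 0.0293]
eef_rot: [2.255, 2.187, 0.0]
contact_force: [-0.2, -0.4, 0.1]
gripper_width: -0.0001
gripper_force: 0.0
```

Emit:
step_arm(plan=[[0.04, 0, 0, 0, 1], [0.08, 0, 0, 0, 1], [0.12, 0, 0, 0, 1], [0.16, 0, 0, 0, 1], [0.2, 0, 0, 0, 1]])

```text
time: 8.98
tool_pos: [0.4751, -0.1634, 0.0293]
eef_rot: [-2.255, -2.188, -0.0]
contact_force: [-0.4, -0.6, -0.4]
gripper_width: 0.0001
gripper_force: 0.0
```

Emit:
step_arm(plan=[[0.04, 0, 0, 0, 1], [0.08, 0, 0, 0, 1], [0.12, 0, 0, 0, 1], [0.16, 0, 0, 0, 1], [0.2, 0, 0, 0, 1]])

```text
time: 9.6
tool_pos: [0.4991, -0.1634, 0.0293]
eef_rot: [-2.255, -2.188, 0.0]
contact_force: [0.1, 0.2, -0.5]
gripper_width: 0.0001
gripper_force: 0.0
```

```bash
python3 - <<'E'
from h import *
st=bot.sense(); print(st["time"],st["tool_pos"],st["contact_force"],bot.finger_overhang)
shot("wrist","w5.png"); im=cv2.imread("pics/w5.png")
s=shot("scene","s5.png")[:,:,::-1]; d=shot("side","d5.png")[:,:,::-1]
o=np.zeros((600,800,3),np.uint8); o[:300,:400]=cv2.resize(im,(400,300)); o[:300,400:]=cv2.resize(d[180:300,280:440],(400,300)); o[300:,:400]=cv2.resize(s[240:360,290:450],(400,300)); cv2.imwrite("pics/m5.png",o)
E
```

```text
9.6 [ 0.4991377  -0.16341779  0.02928785] [ 0.10320307  0.20609808 -0.47763113] 0.008
```

View pics/m5.png

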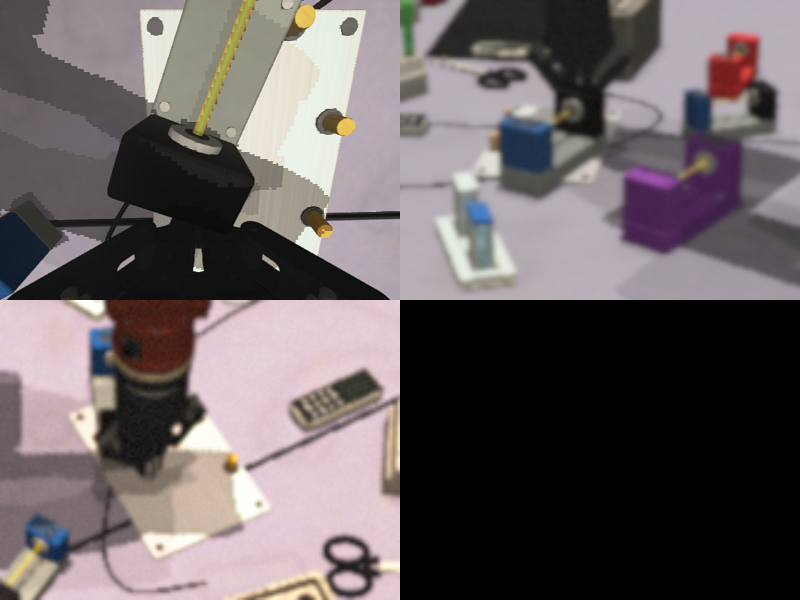

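The head was dragged: the finger linkage, wider than the tips, caught the detector housing. It now sits rotated clockwise, beyond the end pin. I'll lift, back off and re-measure.

Emit:
step_arm(plan=[[0, -0.05, 0, 0, 1], [0, -0.1, 0, 0, 1], [0, -0.1, 0.4, 0, 1], [0, -0.1, 0.9, 0, 1], [0, -0.1, 1, 0, 1]])

```text
time: 10.38
tool_pos: [0.5008, -0.1769, 0.1531]
eef_rot: [2.251, 2.183, 0.003]
contact_force: [0.1, -0.1, -0.2]
gripper_width: 0.0002
gripper_force: 0.0
```

Emit:
step_arm(plan=[[0, 0, 0.5, 0, 1], [0, 0, 1, 0, 1], [0, 0, 1, 0, 1]])

```text
time: 10.75
tool_pos: [0.5007, -0.1768, 0.2732]
eef_rot: [2.25, 2.183, 0.003]
contact_force: [0.9, -1.0, -0.9]
gripper_width: -0.0001
gripper_force: 0.0
```

```bash
python3 - <<'E'
from h import *
st=bot.sense(); print(st["time"],st["tool_pos"])
shot("wrist","w6.png")
E
```

```text
10.75 [ 0.50070128 -0.17675998  0.27322595]
```

View pics/w6.png

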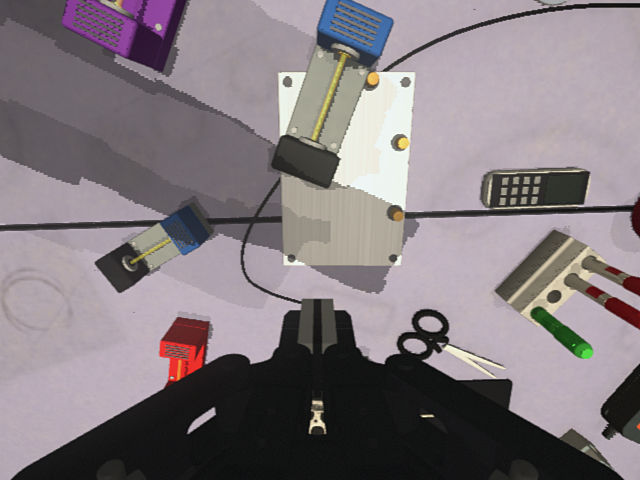

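Picture shows the head at top: lamp (355,30), detector (307,160), beam from (345,55) to (313,143); its +x base edge lies just left of the end pin (373,78). I'll get its pose from the beam line.

```bash
cat >> h.py <<'E'
PO=np.array([.5321,-.1493]); PT=-.033
def rot(t): return np.array([[np.cos(t),-np.sin(t)],[np.sin(t),np.cos(t)]])
def toplate(p): return rot(PT).T@(np.array(p)[:2]-PO)
def headpose(im,c,z=.062,lo=(22,90,90),hi=(32,255,255)):
    "im BGR; beam line pose: list of (mid world, yaw, length) of yellow blobs"
    m=cv2.inRange(cv2.cvtColor(im,cv2.COLOR_BGR2HSV),lo,hi); m=cv2.morphologyEx(m,cv2.MORPH_CLOSE,np.ones((5,5)))
    n,l,s,_=cv2.connectedComponentsWithStats(m); out=[]
    for i in range(1,n):
        if s[i,4]<60: continue
        ys,xs=np.where(l==i); pts=np.c_[xs,ys].astype(np.float32)
        W=np.array([onz(c,p,z)[:2] for p in pts]); mu=W.mean(0); u=np.linalg.svd(W-mu,full_matrices=False)[2][0]
        if u[1]<0:u=-u
        a=(W-mu)@u; lo_,hi_=np.percentile(a,[.5,99.5]); w=np.ptp((W-mu)@[u[1],-u[0]])
        out.append((pts.mean(0).round(0),(mu+u*(lo_+hi_)/2).round(4),round(float(np.arctan2(-u[0],u[1])),3),round(float(hi_-lo_),4),round(float(w),4)))
    return out
E
python3 - <<'E'
from h import *
c=cam("wrist"); im=cv2.imread("pics/w6.png")
for r in headpose(im,c): print(r)
Lh=[(-.028,-.042),(.028,-.042),(.028,-.072),(-.028,-.072)]
Wh=[onz(c,p,.082) for p in[(285,136),(340,152),(332,188),(272,167)]]
print(fit2(Lh,Wh))
L=[(.024,.096),(.058,.036),(.058,-.040)]
print(fit2(L,[onz(c,p,.026) for p in[(373,78),(401,142),(397,213)]]))
E
```

```text
(array([329.,  95.], dtype=float32), array([ 0.5133, -0.0707]), -0.395, 0.0755, 0.0072)
(array([403., 143.], dtype=float32), array([ 0.5808, -0.1108]), 1.367, 0.009, 0.0081)
(array([150., 251.], dtype=float32), array([ 0.3324, -0.2072]), -1.075, 0.0486, 0.0034)
(array([ 0.51244798, -0.06911972]), np.float64(-0.3386792814896727), array([0.00373734, 0.00353618, 0.00076349, 0.00076367]))
(array([ 0.52897027, -0.144883  ]), np.float64(-0.037317104753921256), array([0.00234949, 0.00146725, 0.00255729]))
```

Emit:
step_arm(plan=[[0.14, 0.4, 0, -0.3, -1], [0.28, 0.8, 0, -0.6, -1], [0.28, 0.9, 0, -0.72, -1], [0.28, 0.9, 0, -0.72, -1]])

```text
time: 11.3
tool_pos: [0.5316, -0.0666, 0.2675]
eef_rot: [-2.606, -1.75, 0.003]
contact_force: [-0.4, -0.3, 0.2]
gripper_width: 0.0726
gripper_force: 0.0
```

Emit:
step_arm(plan=[[0, 0.43, 0, 0, -1], [0, 0.43, -0.4, 0, -1], [0, 0.43, -0.8, 0, -1], [0, 0.43, -0.8, 0, -1]])

```text
time: 11.8
tool_pos: [0.5293, -0.0162, 0.1699]
eef_rot: [-2.605, -1.746, 0.009]
contact_force: [-0.4, 0.3, 0.4]
gripper_width: 0.0859
gripper_force: 0.0
```

```bash
python3 - <<'E'
from h import *
st=bot.sense(); M=R.from_rotvec(st["eef_rot"]).as_matrix(); print(st["time"],st["tool_pos"],np.arctan2(M[1,1],M[0,1]),st["gripper_width"])
c=cam("scene"); im=shot("scene","s7.png")[:,:,::-1].copy()
for r in headpose(im,c): print(r)
c=cam("side"); im=shot("side","d7.png")[:,:,::-1].copy()
for r in headpose(im,c): print(r)
E
```

```text
11.8 [ 0.52931576 -0.01623701  0.16990568] -0.38970944297016946 0.08588925628469615
(array([337., 273.], dtype=float32), array([ 0.5159, -0.0709]), -0.394, 0.066, 0.0089)
(array([556., 359.], dtype=float32), array([ 0.8552, -0.5585]), -1.132, 0.0734, 0.015)
(array([613., 359.], dtype=float32), array([ 0.9788, -0.6195]), -0.191, 0.0436, 0.0219)
(array([276., 162.], dtype=float32), array([ 0.8676, -0.6855]), 0.284, 0.2993, 0.0218)
```

Emit:
step_arm(plan=[[0.05, -0.01, -0.4, 0, -1], [0.05, -0.01, -0.8, 0, -1], [0.05, -0.01, -0.95, 0, -1], [0.05, -0.01, -0.95, 0, -1]], force=30)

```text
time: 12.4
tool_pos: [0.539, -0.0176, 0.0599]
eef_rot: [2.61, 1.749, 0.0]
contact_force: [-0.0, 0.1, 0.3]
gripper_width: 0.0854
gripper_force: 0.0
```

Emit:
step_arm(plan=[[0, 0, 0, 0, 0], [0, 0, 0, 0, 0.2], [0, 0, 0, 0, 0.4], [0, 0, 0, 0, 0.6], [0, 0, 0, 0, 0.6]])

```text
time: 13.02
tool_pos: [0.5392, -0.0169, 0.061]
eef_rot: [2.609, 1.749, 0.003]
contact_force: [-3.3, 2.0, 7.9]
gripper_width: 0.0556
gripper_force: 32.0
```

Emit:
step_arm(plan=[[-0.06, 0, 0, 0, 0.6], [-0.12, 0, 0, 0, 0.6], [-0.18, 0, 0, 0.1, 0.6], [-0.18, 0, 0, 0.25, 0.6], [-0.18, 0, 0, 0.4, 0.6]])

```text
time: 13.65
tool_pos: [0.5155, -0.0175, 0.0602]
eef_rot: [2.42, 2.003, -0.003]
contact_force: [-6.9, -1.5, 13.3]
gripper_width: 0.0556
gripper_force: 32.7
```

Emit:
step_arm(plan=[[0, -0.05, 0, 0.1, 0.6], [0, -0.1, 0, 0.2, 0.6], [0, -0.15, 0, 0.31, 0.6], [0, -0.2, 0, 0.31, 0.6], [0, -0.25, 0, 0.31, 0.6]])

```text
time: 14.28
tool_pos: [0.5174, -0.0455, 0.0607]
eef_rot: [-2.258, -2.183, -0.007]
contact_force: [0.1, 9.9, 13.2]
gripper_width: 0.056
gripper_force: 31.9
```

Emit:
step_arm(plan=[[0, -0.06, 0, 0, 0.6], [0, -0.12, 0, 0, 0.6], [0, -0.18, 0, 0, 0.6], [0, -0.24, 0, 0, 0.6], [0, -0.3, 0, 0, 0.6]])

```text
time: 14.9
tool_pos: [0.5173, -0.0814, 0.0607]
eef_rot: [-2.258, -2.183, -0.007]
contact_force: [-0.4, 9.5, 12.8]
gripper_width: 0.0553
gripper_force: 31.9
```

```bash
python3 - <<'E'
from h import *
st=bot.sense(); M=R.from_rotvec(st["eef_rot"]).as_matrix(); print(st["time"],st["tool_pos"],np.arctan2(M[1,1],M[0,1]),st["gripper_width"],st["contact_force"],st["moment"])
c=cam("scene"); im=shot("scene","s8.png")[:,:,::-1].copy()
for r in headpose(im,c): print(r)
E
```

```text
14.9 [ 0.51734658 -0.0814157   0.06071012] -0.03372016759592896 0.055336952751758824 [-0.42658193  9.45045934 12.80330391] [ 2.20019593 -0.28439641  0.11805838]
(array([350., 291.], dtype=float32), array([ 0.5141, -0.1423]), -0.042, 0.0703, 0.0087)
(array([556., 359.], dtype=float32), array([ 0.8556, -0.5581]), -1.137, 0.0723, 0.0159)
(array([613., 359.], dtype=float32), array([ 0.9788, -0.6192]), -0.209, 0.0441, 0.0219)
```

Emit:
step_arm(plan=[[0.06, 0, 0, 0, 0.6], [0.12, 0, 0, 0, 0.6], [0.18, 0, 0, 0, 0.6], [0.24, 0, 0, 0, 0.6], [0.3, 0, 0, 0, 0.6]])

```text
time: 15.58
tool_pos: [0.5499, -0.0834, 0.0607]
eef_rot: [-2.259, -2.18, 0.007]
contact_force: [-13.3, -2.7, 25.5]
gripper_width: 0.0555
gripper_force: 33.6
```

Emit:
step_arm(plan=[[0.01, 0, 0, 0, 0.6], [0.02, 0, 0, 0, 0.6], [0.03, 0, 0, 0, 0.6]])

```text
time: 15.95
tool_pos: [0.5521, -0.0833, 0.0608]
eef_rot: [-2.258, -2.178, 0.009]
contact_force: [-17.3, -2.0, 29.3]
gripper_width: 0.0554
gripper_force: 34.3
```

Emit:
step_arm(plan=[[0, 0, 0, 0, 0], [0, 0, 0, 0, -1], [0, 0, 0, 0, -1], [0, 0, 0.4, 0, -1], [0, 0, 0.8, 0, -1]])

```text
time: 16.58
tool_pos: [0.5557, -0.0828, 0.1559]
eef_rot: [-2.259, -2.181, 0.001]
contact_force: [0.9, 0.3, 0.2]
gripper_width: 0.0852
gripper_force: 0.0
```

Emit:
step_arm(plan=[[-0.24, -0.2, 0.2, 0, 1], [-0.48, -0.4, 0.2, 0, 1], [-0.48, -0.48, 0.2, 0, 1], [-0.48, -0.48, 0.2, 0, 1]])

```text
time: 17.08
tool_pos: [0.4992, -0.141, 0.1792]
eef_rot: [2.261, 2.181, 0.0]
contact_force: [-0.1, 1.0, -0.3]
gripper_width: 0.0124
gripper_force: 0.0
```

```bash
python3 - <<'E'
from h import *
st=bot.sense(); M=R.from_rotvec(st["eef_rot"]).as_matrix(); print(st["time"],st["tool_pos"],np.arctan2(M[1,1],M[0,1]),st["gripper_width"],st["contact_force"])
for n in("scene","side"):
    c=cam(n); im=shot(n,n+"9.png")[:,:,::-1].copy()
    for r in headpose(im,c): print(n,r,toplate(r[1]))
E
```

```text
17.075 [ 0.49917577 -0.14103989  0.17919577] -0.03613473968101147 0.012406556991674636 [-0.13243021  1.02216447 -0.27992612]
scene (array([362., 287.], dtype=float32), array([ 0.5497, -0.1437]), -0.044, 0.0695, 0.0087) [0.01740565 0.00617765]
scene (array([556., 359.], dtype=float32), array([ 0.8551, -0.5583]), -1.135, 0.0734, 0.0159) [ 0.33631869 -0.39812025]
scene (array([613., 359.], dtype=float32), array([ 0.9786, -0.6204]), -0.221, 0.0417, 0.0226) [ 0.46180038 -0.45611168]
side (array([276., 162.], dtype=float32), array([ 0.8677, -0.6855]), 0.284, 0.2992, 0.022) [ 0.35310867 -0.52483528]
```

Emit:
step_arm(plan=[[-0.05, 0, -0.3, 0, 1], [-0.05, 0, -0.6, 0, 1], [-0.05, 0, -0.9, 0, 1], [-0.05, 0, -1, 0, 1], [-0.05, 0, -1, 0, 1]])

```text
time: 17.8
tool_pos: [0.4928, -0.1401, 0.059]
eef_rot: [-2.258, -2.182, 0.001]
contact_force: [-0.6, -0.6, -0.0]
gripper_width: -0.0004
gripper_force: 0.0
```

Emit:
step_arm(plan=[[0, 0, -0.1, 0, 1], [0, 0, -0.2, 0, 1], [0, 0, -0.24, 0, 1], [0, 0, -0.24, 0, 1]])

```text
time: 18.3
tool_pos: [0.4925, -0.1406, 0.0302]
eef_rot: [-2.26, -2.182, 0.0]
contact_force: [-0.2, 0.2, 0.9]
gripper_width: 0.0004
gripper_force: 0.0
```

Emit:
step_arm(plan=[[0.03, 0, 0, 0, 1], [0.06, 0, 0, 0, 1], [0.09, 0, 0, 0, 1], [0.12, 0, 0, 0, 1], [0.15, 0, 0, 0, 1]])

```text
time: 18.92
tool_pos: [0.5111, -0.1406, 0.0305]
eef_rot: [2.26, 2.182, -0.0]
contact_force: [-1.0, 0.7, -0.3]
gripper_width: -0.0002
gripper_force: 0.7
```

Emit:
step_arm(plan=[[0.01, 0, 0, 0, 1], [0.02, 0, 0, 0, 1], [0.03, 0, 0, 0, 1], [0.04, 0, 0, 0, 1]])

```text
time: 19.42
tool_pos: [0.5156, -0.1405, 0.0304]
eef_rot: [-2.26, -2.182, 0.0]
contact_force: [-2.8, -0.1, 1.4]
gripper_width: 0.0
gripper_force: 1.6
```

Emit:
step_arm(plan=[[0.01, 0, 0, 0, 1], [0.02, 0, 0, 0, 1], [0.03, 0, 0, 0, 1]])

```text
time: 19.8
tool_pos: [0.5176, -0.1405, 0.0302]
eef_rot: [-2.259, -2.18, 0.004]
contact_force: [-11.6, -1.3, 7.1]
gripper_width: -0.0001
gripper_force: 6.4
```

Emit:
step_arm(plan=[[0.005, 0, 0, 0, 1], [0.01, 0, 0, 0, 1], [0.01, 0, 0, 0, 1]])

```text
time: 20.18
tool_pos: [0.5177, -0.1405, 0.0302]
eef_rot: [-2.258, -2.179, 0.006]
contact_force: [-13.4, -1.2, 9.1]
gripper_width: -0.0003
gripper_force: 7.8
```

Emit:
step_arm(plan=[[-0.12, 0, 0, 0, 1], [-0.12, 0, 0.3, 0, 1], [-0.12, 0, 0.7, 0, 1], [-0.12, 0, 1, 0, 1], [-0.12, 0, 1, 0, 1]])

```text
time: 20.8
tool_pos: [0.5088, -0.1416, 0.1535]
eef_rot: [2.255, 2.178, 0.005]
contact_force: [0.6, 0.3, -0.4]
gripper_width: -0.0
gripper_force: 0.0
```

Emit:
step_arm(plan=[[0.2, -0.4, 0, 0, 1], [0.4, -0.8, 0, 0, 1], [0.41, -1, 0, 0, 1], [0.41, -1, 0, 0, 1]])

```text
time: 21.3
tool_pos: [0.5547, -0.2617, 0.1493]
eef_rot: [-2.261, -2.179, 0.0]
contact_force: [-0.3, -0.9, -0.8]
gripper_width: 0.0002
gripper_force: 0.0
```

```bash
python3 - <<'E'
from h import *
st=bot.sense(); M=R.from_rotvec(st["eef_rot"]).as_matrix(); print(st["time"],st["tool_pos"],np.arctan2(M[1,1],M[0,1]),st["contact_force"])
for n in("scene","wrist"):
    c=cam(n); im=shot(n,n+"10.png")[:,:,::-1].copy()
    for r in headpose(im,c)[:2]: print(n,r,toplate(r[1]))
E
```

```text
21.3 [ 0.55469008 -0.2616934   0.14926793] -0.03696296459802805 [-0.30695904 -0.88282898 -0.75482767]
scene (array([363., 286.], dtype=float32), array([ 0.5558, -0.1434]), -0.039, 0.0751, 0.0089) [0.02349243 0.00667875]
scene (array([556., 359.], dtype=float32), array([ 0.8551, -0.5583]), -1.132, 0.0733, 0.0159) [ 0.33631869 -0.39812025]
wrist (array([313.,  63.], dtype=float32), array([ 0.5563, -0.1482]), -0.045, 0.0648, 0.0039) [0.02415053 0.00189786]
wrist (array([369.,  14.], dtype=float32), array([ 0.5871, -0.1232]), -0.597, 0.0087, 0.0088) [0.05410891 0.02790046]
```

Emit:
step_arm(plan=[[0, 0, -0.4, 0, 1], [0, 0, -0.8, 0, 1], [0, 0, -1, 0, 1], [0, 0, -1, 0, 1], [0, 0.05, -1, 0, 1]])

```text
time: 22.02
tool_pos: [0.5559, -0.2544, 0.0318]
eef_rot: [2.259, 2.181, 0.001]
contact_force: [0.6, 0.4, -0.1]
gripper_width: -0.0002
gripper_force: 0.0
```

Emit:
step_arm(plan=[[0, 0.04, 0, 0, 1], [0, 0.08, 0, 0, 1], [0, 0.12, 0, 0, 1], [0, 0.16, 0, 0, 1], [0, 0.2, 0, 0, 1]])

```text
time: 22.65
tool_pos: [0.5552, -0.2303, 0.0305]
eef_rot: [-2.26, -2.182, -0.0]
contact_force: [0.0, -0.1, -0.2]
gripper_width: -0.0003
gripper_force: 0.0
```

Emit:
step_arm(plan=[[0, 0.02, 0, 0, 1], [0, 0.04, 0, 0, 1], [0, 0.06, 0, 0, 1], [0, 0.08, 0, 0, 1]])

```text
time: 23.15
tool_pos: [0.5553, -0.2211, 0.0306]
eef_rot: [2.26, 2.182, -0.0]
contact_force: [-0.3, -2.2, 0.8]
gripper_width: -0.0001
gripper_force: 0.0
```

Emit:
step_arm(plan=[[0, 0.015, 0, 0, 1], [0, 0.03, 0, 0, 1], [0, 0.045, 0, 0, 1], [0, 0.06, 0, 0, 1]])

```text
time: 23.65
tool_pos: [0.5558, -0.2166, 0.0313]
eef_rot: [2.258, 2.178, -0.005]
contact_force: [-3.3, -17.7, 5.1]
gripper_width: -0.0001
gripper_force: 0.0
```

Emit:
step_arm(plan=[[0, 0.01, 0, 0, 1], [0, 0.02, 0, 0, 1], [0, 0.03, 0, 0, 1]])

```text
time: 24.02
tool_pos: [0.5564, -0.2162, 0.0324]
eef_rot: [2.256, 2.173, -0.01]
contact_force: [-6.6, -29.4, 9.8]
gripper_width: 0.0001
gripper_force: 0.0
```

Emit:
step_arm(plan=[[0, -0.06, 0, 0, 1], [0, -0.2, 0, 0, 1], [0, -0.2, 0.4, 0, 1], [0, -0.2, 0.8, 0, 1], [0, -0.2, 1, 0, 1]])

```text
time: 24.65
tool_pos: [0.556, -0.2349, 0.153]
eef_rot: [2.258, 2.181, 0.002]
contact_force: [-0.3, 0.1, 0.4]
gripper_width: -0.0001
gripper_force: 0.0
```

Emit:
step_arm(plan=[[-0.26, 0.4, 0, 0, 1], [-0.52, 0.8, 0, 0, 1], [-0.52, 0.87, 0, 0, 1], [-0.52, 0.87, 0, 0, 1]])

```text
time: 25.15
tool_pos: [0.4934, -0.1298, 0.1508]
eef_rot: [2.258, 2.183, 0.001]
contact_force: [0.3, 0.3, -0.5]
gripper_width: 0.0001
gripper_force: 0.0
```

Emit:
step_arm(plan=[[0, 0, -0.4, 0, 1], [0, 0, -0.8, 0, 1], [0, 0, -1, 0, 1], [0, 0, -1, 0, 1]])

```text
time: 25.65
tool_pos: [0.4922, -0.1304, 0.0288]
eef_rot: [-2.259, -2.179, 0.002]
contact_force: [0.1, 0.7, -0.4]
gripper_width: -0.0001
gripper_force: 0.0
```

Emit:
step_arm(plan=[[0.04, 0, 0, 0, 1], [0.08, 0, 0, 0, 1], [0.12, 0, 0, 0, 1], [0.15, 0, 0, 0, 1], [0.17, 0, 0, 0, 1]])

```text
time: 26.28
tool_pos: [0.5136, -0.1298, 0.0307]
eef_rot: [2.259, 2.182, 0.0]
contact_force: [-0.2, -0.3, -0.6]
gripper_width: -0.0001
gripper_force: 0.0
```

Emit:
step_arm(plan=[[0.01, 0, 0, 0, 1], [0.02, 0, 0, 0, 1], [0.03, 0, 0, 0, 1], [0.04, 0, 0, 0, 1], [0.05, 0, 0, 0, 1]])

```text
time: 26.9
tool_pos: [0.5181, -0.1298, 0.0303]
eef_rot: [-2.259, -2.181, 0.003]
contact_force: [-9.6, -1.4, 3.8]
gripper_width: -0.0004
gripper_force: 4.7
```

Emit:
step_arm(plan=[[-0.06, 0, 0, 0, 1], [-0.15, 0, 0, 0, 1], [-0.15, 0, 0.4, 0, 1], [-0.15, 0, 0.8, 0, 1], [-0.15, 0, 1, 0, 1]])

```text
time: 27.52
tool_pos: [0.5019, -0.1302, 0.1531]
eef_rot: [2.258, 2.18, 0.003]
contact_force: [0.1, -0.5, -0.7]
gripper_width: -0.0003
gripper_force: 0.0
```

Emit:
step_arm(plan=[[0, 0.4, 0.3, 0.3, -1], [0, 0.8, 0.5, 0.6, -1], [0, 1, 0.5, 0.9, -1], [0, 1, 0.5, 0.9, -1]])

```text
time: 28.02
tool_pos: [0.5009, -0.0085, 0.2108]
eef_rot: [1.712, 2.633, 0.001]
contact_force: [-0.6, 0.2, -0.4]
gripper_width: 0.0722
gripper_force: 0.0
```

```bash
python3 - <<'E'
from h import *
st=bot.sense(); M=R.from_rotvec(st["eef_rot"]).as_matrix(); print(st["time"],st["tool_pos"],np.arctan2(M[1,1],M[0,1]),st["contact_force"])
for n in("scene","side"):
    c=cam(n); im=shot(n,n+"11.png")[:,:,::-1].copy()
    for r in headpose(im,c)[:1]: print(n,r,toplate(r[1]))
w=shot("wrist","w11.png")[:,:,::-1].copy(); c=cam("wrist"); hsv=cv2.cvtColor(w,cv2.COLOR_BGR2HSV)
m=cv2.inRange(hsv,(100,120,80),(125,255,255)); n,l,s,_=cv2.connectedComponentsWithStats(m)
for i in range(1,n):
    if s[i,4]<150: continue
    q=cv2.minAreaRect(cv2.findNonZero((l==i).astype(np.uint8))); W=np.array([onz(c,p,.069)[:2] for p in cv2.boxPoints(q)]); print(s[i],q[0],W.mean(0).round(4),W.round(3).tolist())
E
```

```text
28.025 [ 0.50091652 -0.00847034  0.21082404] 0.4177727737883853 [-0.58848921  0.23132116 -0.35899624]
scene (array([362., 282.], dtype=float32), array([ 0.5584, -0.1313]), 0.01, 0.0714, 0.0231) [0.02569179 0.01885794]
side (array([276., 162.], dtype=float32), array([ 0.8675, -0.6855]), 0.285, 0.2994, 0.0217) [ 0.35290878 -0.52484187]
[ 472    0   35   44 1313] (489.2256164550781, 21.469514846801758) [0.5473 0.1709] [[0.543, 0.155], [0.532, 0.18], [0.551, 0.186], [0.563, 0.162]]
[ 316  308   70   50 1193] (350.2934875488281, 332.9721374511719) [ 0.5636 -0.0799] [[0.535, -0.093], [0.534, -0.064], [0.591, -0.066], [0.594, -0.096]]
[ 83 328  34  40 458] (99.95001220703125, 347.35003662109375) [ 0.3681 -0.1812] [[0.35, -0.17], [0.365, -0.156], [0.386, -0.192], [0.371, -0.207]]
```

Emit:
step_arm(plan=[[0.25, 0.4, 0, 0, -1], [0.5, 0.8, 0, 0, -1], [0.5, 0.9, 0, 0, -1], [0.5, 0.9, 0, 0, -1]])

```text
time: 28.68
tool_pos: [0.5608, 0.0978, 0.2099]
eef_rot: [-1.716, -2.63, 0.002]
contact_force: [-0.2, 0.3, 0.0]
gripper_width: 0.0857
gripper_force: 0.0
```

```bash
python3 - <<'E'
from h import *
st=bot.sense(); M=R.from_rotvec(st["eef_rot"]).as_matrix(); print(st["time"],st["tool_pos"],np.arctan2(M[1,1],M[0,1]),st["contact_force"])
w=shot("wrist","w12.png")[:,:,::-1].copy(); c=cam("wrist"); hsv=cv2.cvtColor(w,cv2.COLOR_BGR2HSV)
m=cv2.inRange(hsv,(100,120,150),(125,255,255)); n,l,s,_=cv2.connectedComponentsWithStats(m)
for i in range(1,n):
    if s[i,4]<150: continue
    q=cv2.minAreaRect(cv2.findNonZero((l==i).astype(np.uint8))); W=np.array([onz(c,p,.069)[:2] for p in cv2.boxPoints(q)]); e=[W[(k+1)%4]-W[k] for k in range(4)]; print(s[i],q,W.mean(0).round(4),[(round(float(np.linalg.norm(v)),4),round(float(np.arctan2(v[1],v[0])),3)) for v in e])
    print([hsv[int(y),int(x)].tolist() for x,y in [(q[0][0],q[0][1]),(q[0][0],s[i][1]+s[i][3]-3),(s[i][0]+3,q[0][1]),(s[i][0]+s[i][2]-3,q[0][1])]])
for n in("scene","side"):
    im=shot(n,n+"12.png")[:,:,::-1].copy(); c=cam(n)
    if n=="scene":
        for r in headpose(im,c)[:2]: print(r,toplate(r[1]))
    m=cv2.inRange(cv2.cvtColor(im,cv2.COLOR_BGR2HSV),(100,120,60),(125,255,255)); k,l,s,cc=cv2.connectedComponentsWithStats(m)
    for i in range(1,k):
        if s[i,4]>30: print(n,s[i],cc[i].round(1),onz(c,cc[i],.067).round(4))
E
```

```text
28.675 [0.56081187 0.09782157 0.20988763] 0.4144415889531377 [-0.18021052  0.32871886  0.02729291]
[ 329  100   27   56 1446] ((342.0, 127.5), (55.0, 26.0), 90.0) [0.5452 0.1781] [(0.0184, 0.414), (0.0378, -1.125), (0.0192, -2.728), (0.0378, 1.995)]
[[108, 154, 195], [108, 158, 191], [107, 153, 195], [108, 163, 189]]
(array([361., 282.], dtype=float32), array([ 0.5566, -0.1313]), -0.037, 0.0717, 0.0098) [0.02389277 0.01879855]
(array([556., 359.], dtype=float32), array([ 0.8552, -0.5586]), -1.135, 0.0734, 0.0157) [ 0.33642854 -0.39841679]
scene [301 209  12   8  55] [306.5 212.3] [0.5431 0.1714 0.067 ]
scene [342 259  21  22 164] [350.3 270.1] [ 0.5491 -0.0835  0.067 ]
scene [301 327  15  17  80] [309.2 335.3] [ 0.3554 -0.2166  0.067 ]
side [395 218   8  13  88] [398.6 224.3] [ 0.3535 -0.1098  0.067 ]
side [317 220  20  20 296] [325.9 229.8] [ 0.5485 -0.0422  0.067 ]
side [234 257   5  27  60] [236.2 269.7] [0.7148 0.2331 0.067 ]
side [307 261  10   8  60] [311.5 264.5] [0.5416 0.1788 0.067 ]
```

Emit:
step_arm(plan=[[-0.13, 0.4, 0, 0, -1], [-0.13, 0.67, 0, 0, -1], [-0.13, 0.67, -0.3, 0, -1], [-0.13, 0.67, -0.6, 0, -1], [-0.13, 0.67, -0.6, 0, -1]], force=30)

```text
time: 29.45
tool_pos: [0.5436, 0.1772, 0.1366]
eef_rot: [-1.716, -2.627, 0.005]
contact_force: [0.1, 0.4, 1.5]
gripper_width: 0.0855
gripper_force: 0.0
```

```bash
python3 - <<'E'
from h import *
st=bot.sense(); M=R.from_rotvec(st["eef_rot"]).as_matrix(); print(st["time"],st["tool_pos"],np.arctan2(M[1,1],M[0,1]),M[:,2])
E
```

```text
29.45 [0.54364489 0.17715461 0.13663708] 0.413477310345317 [-0.00468824 -0.00105127 -0.99998846]
```

Emit:
step_arm(plan=[[0.01, 0.01, -0.3, 0, -1], [0.01, 0.01, -0.55, 0, -1], [0.01, 0.01, -0.75, 0, -1], [0.01, 0.01, -0.85, 0, -1], [0.01, 0.01, -0.85, 0, -1]])

```text
time: 30.08
tool_pos: [0.5472, 0.1794, 0.0371]
eef_rot: [1.717, 2.631, 0.0]
contact_force: [0.9, -0.6, -0.3]
gripper_width: 0.0852
gripper_force: 0.0
```

Emit:
step_arm(plan=[[0, 0, 0, 0, 0.0], [0, 0, 0, 0, 0.3], [0, 0, 0, 0, 0.5], [0, 0, 0, 0, 0.8], [0, 0, 0, 0, 0.8]])

```text
time: 30.7
tool_pos: [0.5469, 0.1799, 0.0368]
eef_rot: [1.716, 2.631, 0.0]
contact_force: [-0.6, 0.3, 3.9]
gripper_width: 0.0198
gripper_force: 37.3
```

Emit:
step_arm(plan=[[0, 0, 0.1, 0, 0.8], [0, 0, 0.3, 0, 0.8], [0, 0, 0.6, 0, 0.8], [0, 0, 0.9, 0, 0.8], [0, 0, 1, 0, 0.8]])

```text
time: 31.32
tool_pos: [0.548, 0.1801, 0.1591]
eef_rot: [1.715, 2.629, 0.004]
contact_force: [-0.1, 0.5, -1.3]
gripper_width: 0.0197
gripper_force: 36.6
```

Emit:
step_arm(plan=[[0, -0.2, 0.2, -0.2, 0.8], [0, -0.5, 0.25, -0.4, 0.8], [0, -0.8, 0.25, -0.6, 0.8], [0, -1, 0.25, -0.8, 0.8], [0, -1, 0.25, -0.9, 0.8]])

```text
time: 31.95
tool_pos: [0.5464, 0.0581, 0.1858]
eef_rot: [-2.265, -2.176, 0.002]
contact_force: [-0.1, 0.6, -1.4]
gripper_width: 0.0198
gripper_force: 36.6
```

Emit:
step_arm(plan=[[0, -0.3, 0, 0, 0.8], [0.04, -0.6, 0, 0, 0.8], [0.08, -0.9, 0, 0, 0.8], [0.08, -1, 0, 0, 0.8]])

```text
time: 32.45
tool_pos: [0.5562, -0.0619, 0.1858]
eef_rot: [-2.262, -2.179, 0.001]
contact_force: [0.2, -0.1, -1.0]
gripper_width: 0.0198
gripper_force: 36.6
```

Emit:
step_arm(plan=[[0, -0.3, 0, 0, 0.8], [0, -0.5, 0, 0, 0.8], [0, -0.6, 0, 0, 0.8], [0, -0.6, 0, 0, 0.8], [0, -0.6, 0, 0, 0.8]])

```text
time: 33.08
tool_pos: [0.5563, -0.1312, 0.1864]
eef_rot: [-2.259, -2.183, -0.0]
contact_force: [0.0, -0.0, -1.0]
gripper_width: 0.0194
gripper_force: 36.6
```

```bash
python3 - <<'E'
from h import *
st=bot.sense(); M=R.from_rotvec(st["eef_rot"]).as_matrix(); print(st["time"],st["tool_pos"],np.arctan2(M[1,1],M[0,1]),M[:,2],st["gripper_width"])
zt=st["tool_pos"][2]-.0318+.062
for n in("wrist","scene","side"):
    im=shot(n,n+"13.png")[:,:,::-1].copy(); c=cam(n)
    m=cv2.inRange(cv2.cvtColor(im,cv2.COLOR_BGR2HSV),(100,120,60),(125,255,255)); k,l,s,cc=cv2.connectedComponentsWithStats(m)
    for i in range(1,k):
        if s[i,4]>25: print(n,s[i],cc[i].round(1),onz(c,cc[i],zt).round(4))
E
```

```text
33.075 [ 0.55629927 -0.13118293  0.18638787] -0.03428612170655899 [-3.51412605e-04  5.39082540e-04 -9.99999793e-01] 0.019410931078607283
wrist [ 277  142   84   46 2454] [318.9 163.7] [ 0.5594 -0.061   0.2166]
wrist [ 60 295  51  48 616] [ 85.7 317.1] [ 0.4825 -0.1069  0.2166]
wrist [ 287  320   61  105 6094] [316.9 370.9] [ 0.5565 -0.13    0.2166]
scene [362 243  10  10  59] [366.  247.9] [ 0.5558 -0.1428  0.2166]
scene [343 265  19  17 159] [349.5 271.9] [ 0.4819 -0.19    0.2166]
scene [301 326  16  18  98] [309.5 335.5] [ 0.3162 -0.3037  0.2166]
side [395 218   8  13  89] [398.6 224.3] [0.3291 0.2604 0.2166]
side [317 220  20  19 302] [325.9 229.9] [0.477  0.3124 0.2166]
side [235 257   4  27  61] [236.3 269.9] [0.6033 0.5217 0.2166]
```

```bash
python3 - <<'E'
from h import *
st=bot.sense(); T=R.from_rotvec(st["eef_rot"]).as_matrix(); p0=np.array(st["tool_pos"]); c=cam("wrist",st)
f=lambda x,z:proj(c,p0+T@np.array([x,0,z])).round(1)
print("top+y",f(.02,-.0322),"stopbot+y",f(.02,-.0262),"top-y",f(-.02,-.0322),"cellbot+y",f(.02,.0318))
im=cv2.imread("pics/wrist13.png"); h=cv2.cvtColor(im,cv2.COLOR_BGR2HSV)
for r in range(312,436,3): print(r,h[r,312:322].mean(0).round(0).tolist(),end=" ")
o=np.zeros((300,800,3),np.uint8); o[:,:400]=cv2.resize(im[240:480,160:480],(400,300)); d=cv2.imread("pics/side13.png"); o[:,400:]=cv2.resize(d[150:270,270:430],(400,300)); cv2.imwrite("pics/m13.png",o)
E
```

```text
top+y [316.8 325.2] stopbot+y [316.8 316. ] top-y [316.8 425.6] cellbot+y [316.9 257.7]
312 [80.0, 34.0, 112.0] 315 [81.0, 32.0, 110.0] 318 [90.0, 46.0, 226.0] 321 [108.0, 198.0, 67.0] 324 [108.0, 180.0, 75.0] 327 [107.0, 186.0, 87.0] 330 [108.0, 186.0, 89.0] 333 [108.0, 188.0, 89.0] 336 [107.0, 190.0, 88.0] 339 [107.0, 193.0, 88.0] 342 [107.0, 191.0, 89.0] 345 [107.0, 192.0, 88.0] 348 [107.0, 194.0, 88.0] 351 [107.0, 195.0, 88.0] 354 [107.0, 197.0, 88.0] 357 [107.0, 196.0, 88.0] 360 [107.0, 197.0, 88.0] 363 [107.0, 197.0, 88.0] 366 [107.0, 198.0, 88.0] 369 [107.0, 196.0, 88.0] 372 [107.0, 197.0, 88.0] 375 [107.0, 197.0, 88.0] 378 [107.0, 198.0, 88.0] 381 [107.0, 198.0, 88.0] 384 [107.0, 200.0, 88.0] 387 [107.0, 198.0, 88.0] 390 [107.0, 198.0, 88.0] 393 [107.0, 199.0, 88.0] 396 [107.0, 197.0, 88.0] 399 [107.0, 196.0, 88.0] 402 [107.0, 199.0, 88.0] 405 [107.0, 199.0, 87.0] 408 [107.0, 198.0, 88.0] 411 [107.0, 198.0, 88.0] 414 [107.0, 196.0, 88.0] 417 [107.0, 196.0, 88.0] 420 [107.0, 198.0, 87.0] 423 [107.0, 214.0, 84.0] 426 [163.0, 20.0, 212.0] 429 [156.0, 17.0, 175.0] 432 [157.0, 17.0, 178.0] 435 [122.0, 15.0, 38.0]
```

Emit:
step_arm(plan=[[0, 0, -0.15, 0, 0.8], [0, 0, -0.3, 0, 0.8], [0, 0, -0.45, 0, 0.8], [0, 0, -0.6, 0, 0.8], [0, 0, -0.6, 0, 0.8]])

```text
time: 33.85
tool_pos: [0.5555, -0.1314, 0.1135]
eef_rot: [-2.258, -2.181, 0.002]
contact_force: [-0.5, -0.7, -0.4]
gripper_width: 0.0194
gripper_force: 36.6
```

Emit:
step_arm(plan=[[0, 0, -0.1, 0, 0.8], [0, 0, -0.2, 0, 0.8], [0, 0, -0.3, 0, 0.8], [0, 0, -0.4, 0, 0.8], [0, 0, -0.4, 0, 0.8]])

```text
time: 34.48
tool_pos: [0.5556, -0.1319, 0.0653]
eef_rot: [-2.259, -2.181, 0.001]
contact_force: [0.8, 0.5, -0.1]
gripper_width: 0.0195
gripper_force: 36.6
```

Emit:
step_arm(plan=[[0, 0, 0, 0, 0.8], [0, 0, 0, 0, 0.8], [0, 0, 0, 0, 0.8]])

```text
time: 34.85
tool_pos: [0.5567, -0.1323, 0.0668]
eef_rot: [2.26, 2.182, 0.0]
contact_force: [-0.4, -0.1, -0.8]
gripper_width: 0.0192
gripper_force: 36.6
```

```bash
python3 - <<'E'
from h import *
st=bot.sense(); M=R.from_rotvec(st["eef_rot"]).as_matrix(); p0=np.array(st["tool_pos"]); print(st["time"],p0,np.arctan2(M[1,1],M[0,1]),M[:,2],st["gripper_width"],st["contact_force"])
S=[shot(n,n+"14.png")[:,:,::-1].copy() for n in("scene","side","wrist")]
c=cam("wrist",st); w=S[2]
m=cv2.inRange(cv2.cvtColor(w,cv2.COLOR_BGR2HSV),(100,120,60),(125,255,255)); k,l,s,cc=cv2.connectedComponentsWithStats(m)
for i in range(1,k):
    if s[i,4]>100: print(s[i],cc[i].round(1),onz(c,cc[i],.082).round(4))
o=np.zeros((600,800,3),np.uint8); o[:300,:400]=cv2.resize(S[0][235:325,300:420],(400,300),interpolation=2); o[:300,400:]=cv2.resize(S[1][170:260,270:390],(400,300),interpolation=2); o[300:,:400]=cv2.resize(w,(400,300)); o[300:,400:]=cv2.resize(w[0:480,160:480][200:440],(400,300)); cv2.imwrite("pics/m14.png",o)
E
```

```text
34.85 [ 0.55666254 -0.13227766  0.06684946] -0.034983561804415 [ 5.78704356e-04 -2.12075336e-04 -9.99999810e-01] 0.019234443609003855 [-0.35421518 -0.13205119 -0.78334874]
[ 236  149  168   88 9787] [320.4 192.5] [ 0.5599 -0.0727  0.082 ]
[ 287  320   61  105 6159] [316.8 371.4] [ 0.5563 -0.1424  0.082 ]
```

View pics/m14.png

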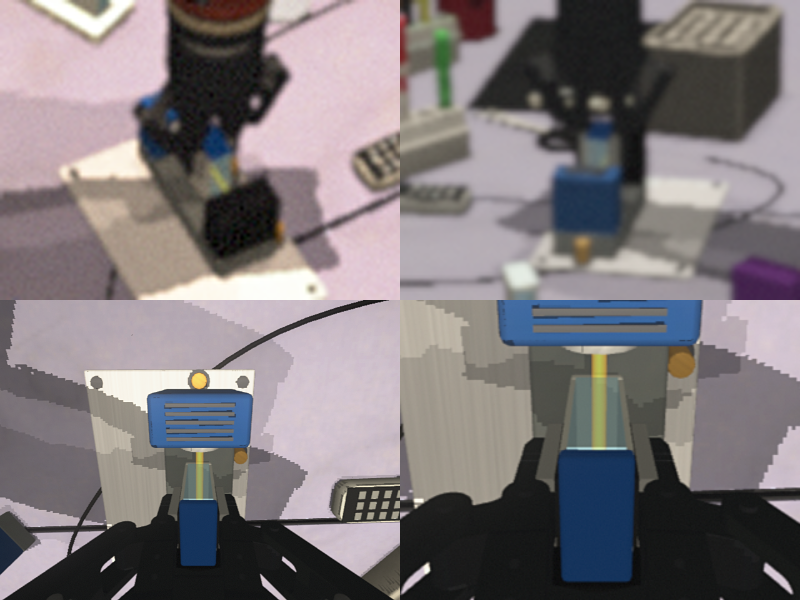

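Picture shows the cell upright between the housings, beam at the centre of its window (599, 430 in the crop), lamp's outer end and +x side touching pins. I'll quickly check lamp edges for the y centring.

```bash
python3 - <<'E'
from h import *
st=bot.sense(); c=cam("wrist",st); w=cv2.imread("pics/wrist14.png"); h=cv2.cvtColor(w,cv2.COLOR_BGR2HSV)
m=cv2.inRange(h,(100,120,60),(125,255,255))
for r in(160,200,225):
    xs=np.where(m[r])[0]; print(r,xs.min(),xs.max())
o=np.array([.5566,-.1317]); Rm=rot(-.034)
for y in(.072,.042):
    print([proj(c,np.append(o+Rm@[x,y],.082)).round(1).tolist() for x in(-.028,.028)])
print(c[1][:3,3]); print([ (r,int(h[r,300:340,2].mean()),int(h[r,300:340,1].mean())) for r in range(144,160,2)],[ (r,int(h[r,260:290,2].mean()),int(h[r,260:290,1].mean())) for r in range(222,246,2)])
for uv,z in(((320,149),.082),((275,236),.082),((318,128),.026)): print(uv,onz(c,uv,z), toplate(onz(c,uv,z)))
E
```

```text
160 236 403
200 239 400
225 240 398
[[228.9, 152.2], [404.6, 152.0]]
[[235.5, 242.1], [398.2, 242.0]]
[ 0.5592982  -0.05291792  0.20120585]
[(144, 76, 68), (146, 77, 66), (148, 77, 68), (150, 112, 114), (152, 139, 130), (154, 147, 135), (156, 156, 141), (158, 167, 144)] [(222, 127, 47), (224, 125, 50), (226, 148, 153), (228, 158, 158), (230, 157, 156), (232, 144, 155), (234, 133, 155), (236, 107, 129), (238, 99, 26), (240, 98, 21), (242, 98, 21), (244, 96, 21)]
(320, 149) [ 0.56010419 -0.05882263  0.082     ] [0.02500374 0.09135208]
(275, 236) [ 0.54378006 -0.08705994  0.082     ] [0.00962015 0.06259155]
(318, 128) [ 0.55986659 -0.05224191  0.026     ] [0.02454914 0.09792138]
```

Emit:
step_arm(plan=[[0.002, 0.005, -0.004, 0, 0.8], [0.004, 0.01, -0.006, 0, 0.8], [0.004, 0.01, -0.006, 0, 0.8], [0.004, 0.01, -0.006, 0, 0.8], [0.004, 0.01, -0.006, 0, 0.8]])

```text
time: 35.62
tool_pos: [0.5569, -0.131, 0.0658]
eef_rot: [-2.26, -2.182, 0.0]
contact_force: [-0.2, -0.4, -0.8]
gripper_width: 0.0197
gripper_force: 36.6
```

```bash
python3 - <<'E'
from h import *
for k in range(3):
    st=bot.sense(); print(st["time"],st["tool_pos"].round(4),st["joint_velocities"].round(3).max(),st["contact_force"].round(1),st["gripper_width"].round(4)); cams.get_image("scene")
bot.finish_job(); print("done")
E
```

```text
Traceback (most recent call last):
AttributeError: 'float' object has no attribute 'round'
```

```bash
python3 -c "
from plant import bot
bot.finish_job(); print('done')"
```

```text
the job is handed in; nothing more can be done
done
```

Handed in at about 36 s: the head measured within about 1 mm (x, y) of its seated position against the three pins, and the blue-stoppered cell, gripped on its frosted sides, is held upright and still within about 1–2 mm of mid-beam. Along the way the gripper's linkage dragged the head past the end pin, so I gripped it by the lamp housing to bring it back before pushing it home.

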